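# Clamp a padlock with an over-centre lever

### The job

The padlock lies short of home in the guide of the holding clamp. With the clamp still open, push the padlock gently along the guide, shackle first, until it is fully home against the end stop; then throw the clamp lever over its high point, under the overhanging shelf, until it snaps fully closed and the pad holds the padlock down. Do not push hard on the padlock, do not bump the shelf or disturb the loose things beside the clamp, and leave the lever released.

Things in the scene. Friction and masses are not known exactly. Their poses are not given: they have to be found in the camera images.
- clamp: Grey holding clamp fixed to the bench. Origin: on the bench below the end stop's face, mid guide. x = way home (roughly world -y), z up. mm: base plate x -140..175, y -43..43, top z 10. Guide rails 47 apart, z 10..18, x -105..0, flared mouth to -138. Stop: face x 0, 56 wide, top z 32. Pivot cheeks x 1..47, y -19..19, top z 78. Spring strut behind them to x 70.
- shelf: Grey shelf over the lever's closed place, fixed to the clamp, same origin and axes. mm: plate x 60..171, y -55..55, underside z 240, red box on it to z 278, upright bracket plate x 163..171, y -40..40. A hand pointing straight down would hit it when it takes the lever down: lean the hand back (upper end toward -x of the clamp) 35 to 45 degrees.
- lever_hinge (a point): Middle of the lever's pivot, at x 20, y 0, z 62 mm in the clamp's axes (its axes are the clamp's). The lever turns about the clamp's y axis.
- lever_grip (a point): Point on the centre line of the lever's round black grip, 90 mm from the pivot. Grip 19 mm in diameter, from 53 to 125 mm from the pivot; nearer the pivot bare steel, 23 mm wide. Can be pinched across the clamp's y and turns between the fingers. x axis points outward along the lever.
- lever (a joint): Lever angle, rad. 0 = open (upright, leaning 15 degrees toward the padlock); grows as it swings to the clamp's +x and down: elevation above +x = 1.833 - angle. High point 1.40, closed stop 1.70. Before the high point a spring resists (to about 1.1 N m with friction, 12 N at 90 mm, most near 0.7) and swings it back to near open if let go; beyond, it snaps shut, held by about 0.5 N m.
- presser: Steel arm on the lever's pivot, driven by the lever: raised 57 degrees over the guide while open (its end near x -30, z 125 mm of the clamp), level when closed; its sprung rubber pad, 18 mm across, then presses the padlock's body at x -49 mm with about 5 N. Origin on the pivot.
- padlock_1: Brass padlock lying flat in the guide, 68 x 42 x 17 mm, about 0.17 kg. Origin: middle of length and width, underside. x points to the shackle: brass body x -33..3 mm, shackle 3..34. Push its flat end at x -33. Starts 18 to 45 mm short of home; fully home its origin is at x -34 mm, y within 3 mm of 0 in the clamp's axes.
- pliers_2: Bystander: loose pliers with blue handles, 176 x 44 x 11 mm, on the bench beyond the clamp. Origin mid underside, long along its x.
- screwdriver_1: Bystander: loose red-handled screwdriver 180 x 23 x 23 mm between robot and clamp. Origin mid underside, long along its y.
- lock_cylinder_1: Bystander: loose brass lock cylinder, 35 mm across, 30 mm high, standing beyond the mouth of the clamp. Origin mid underside.
Things that resemble listed ones, but are neither listed nor needed, are in the scene too. There is more than one size of the padlock_1; the one meant has the size given above.

How it is judged:
On the way, in this order (a step that is already met when the one before it is completed fails the run):
1. the padlock is fully home against the end stop while the lever is still open (x of padlock_1 in the frame of clamp above -0.0375 m and z of padlock_1 in the frame of clamp between 0.007 and 0.014 m and y of padlock_1 in the frame of clamp between -0.006 and 0.006 m and value of joint lever below 0.6 rad), for 0.2 s.
2. the lever is closed past its high point (value of joint lever above 1.62 rad), for 0.2 s.
At the end, for the whole second after the job is handed in: The padlock lies flat on the base plate, its origin within 3.5 mm of home (clamp x > -37.5 mm) and 6 mm of the middle of the guide, at rest; the lever stands within 0.06 rad of its closed stop (angle above 1.64) and the pad presses on the padlock with more than 2 N (x of padlock_1 in the frame of clamp above -0.0375 m and z of padlock_1 in the frame of clamp between 0.007 and 0.014 m and y of padlock_1 in the frame of clamp between -0.006 and 0.006 m and value of joint lever above 1.64 rad and contact force between presser and padlock_1 above 2 N and linear speed of padlock_1 below 0.01 m/s); the robot touches nothing.
It fails at once if the padlock was pushed too hard (more than 40 N) (contact force between the fingers and padlock_1 above 40 N).
It fails at once if the shelf was bumped by the arm or hand (more than 15 N) (contact force between any of the arm, the fingers and shelf above 15 N).
It fails at once if pliers_2 was disturbed (moved more than 25 mm) (distance of pliers_2 from where it was at the start of the episode above 0.025 m).
It fails at once if screwdriver_1 was disturbed (moved more than 25 mm) (distance of screwdriver_1 from where it was at the start of the episode above 0.025 m).
It fails at once if lock_cylinder_1 was disturbed (moved more than 25 mm) (distance of lock_cylinder_1 from where it was at the start of the episode above 0.025 m).
It also fails if it takes over 51 s, if anything falls off the work surface, if the arm or the gripper's body presses on something with over 40 N, if the wrist force passes 120 N, or if a joint passes its speed limit or range.

### The arm

A 6-joint arm with a two-finger parallel gripper is mounted at the origin on a cart in front of the work surface, level with it; the furniture and walls round the work are solid. World frame = base frame: x ahead of the robot, y to its left, z up, the work surface at z = 0. Lengths are in m, angles in rad, forces in N, time in s.
With the tool pointing down it reaches from about 0.275 to 0.825 m from the base axis. Payload 4.9 kg.
Tool frame: the origin (TCP) lies midway between the tips of the shut fingers; the grasp point (between the pads) lies 19 mm behind it; x points along the fingers, y is the direction in which the jaws open and shut, and the axes are right-handed (so a half turn about x gives the same grasp; the last joint's range is limited). The gripper opens to 85 mm and grips with 20 to 120 N. Pads are 22 mm wide; open, the fingers measure 114 mm over their backs; the gripper's body (76 mm by 85 mm) begins 54 mm behind the grasp point. The pads swing forward as they close: fully open they stand 13 mm farther back than shut.
Start: joints at [1.104, 0.326, -0.193, 1.052, 0, 1.437], TCP at [0.18, 0.52, 0.231] pointing down, gripper open.
Joint ranges: [-2.65, 2.65], [-0.97, 1.79], [-1.3, 1.35], [-1.93, 2.1], [-1.47, 1.37], [-3.14, 3.14]. Speed limits (rad/s): [2.57, 2.57, 3.14, 3.14, 3.14, 3.14].

### API

Orientations are given as a 3x3 rotation matrix whose columns are the frame's x, y, z axes.
In Python, from plant import manip, grab_frame, camera_model gives the robot as it stands. The module is installed in compiled form; this text tells all that it offers.
- The arm moves only by the tool carry_out, never from a script. Its argument "rows" is one flat list of numbers, 7 for each row, row after row: the opening, from 0 (shut) to 1 (fully open), then the shift along the tool's x, y, z in m, then the turn, a rotation vector about the tool's x, y, z in degrees. In form: [fingers, dx, dy, dz, rx, ry, rz, fingers, dx, dy, dz, rx, ry, rz, ...]. A call has 1 to 20 rows; each row shifts and turns the commanded pose from where the row before left it, along the tool's axes as they then stand; what a row does not reach is not made up. A row lasts 1/12 s, in which the tool goes at most 41.7 mm and 7.16 degrees, less where a joint would pass 70% of its speed; a pose out of reach is approached as far as the arm can. A call with a gripper value outside its range is refused whole. The fingers move at their own pace and stop on an object; "grip_force" is the grip in N (left out, the last holds). Time passes only in rows, so rows that do not move let the fingers close. It gives the time, the measured TCP pose, the force and the opening at its end, in the units of the state.
- manip.get_state(): the state, without advancing time (a new reading comes with each control period).
- grab_frame(name): name is "side" or "top" or "wrist"; returns the picture (420x560x3 uint8, red, green, blue); there is no depth.
- camera_model(name): a dict with "fx", "fy", "cx", "cy" (pixels), "xyz" and "rotation" of the camera in the world; the wrist camera has in their place "mount" (4x4, takes a point from camera to tool coordinates, whose origin is the TCP and whose axes are the tool frame's). Camera axes: x right, y down, z forward; pixel columns grow to the right and rows downward; lengths in m; the calibration is good to about 2 mm. A picture is of the moment at which its call begins: read the wrist's pose just before it. camera_model takes no time and is no camera call.
- manip.close_job(): hands the job in, once; it reports no verdict.
The state is a dict: "time": time; "joint_positions": joint angles; "joint_velocities": joint speeds; "tau": joint torques, N m; "ee_pos": TCP position; "tcp_rot": TCP orientation; "force": force on the tool from outside, world axes, zero at the start; "ft_torque": the same for the moment, N m; "grip_width": finger opening in m.
Only numpy, scipy, OpenCV 4.12 (cv2) and the standard library are available. Lean on these libraries where they do the work, as an engineer would, in place of code of your own. Each camera call takes 0.05 s, during which the arm holds its last target. There are 200 camera calls.

## Working session

There is one attempt and no reset: what is moved stays moved. The work goes in short steps, Python scripts to look and compute and a tool call to move; the robot and the scene stay as the last step left them, time stands still between calls to the robot, and variables do not carry over. Pictures are saved under pics/ and viewed, about 8 in all and at most 12, crops included, and the job is handed in when it is done.

Besides the shell and the picture viewer there is one more tool, called after "Request:" as name(argument=value, ...) on one line, values as JSON. carry_out: Moves the arm, as the interface text tells. Its arguments: {"type":"object","properties":{"rows":{"type":"array"},"grip_force":{"type":"number"}},"required":["rows"]}

```bash
mkdir -p pics
python3 - <<'E'
from plant import manip, grab_frame, camera_model
import cv2, numpy as np
np.set_printoptions(precision=4,suppress=True)
s=manip.get_state(); print(s)
for n in("side","top"):
    im=grab_frame(n); cv2.imwrite(f"pics/{n}0.png",im[:,:,::-1]); print(n,camera_model(n))
print(camera_model("wrist"))
cv2.imwrite("pics/wrist0.png",grab_frame("wrist")[:,:,::-1])
E
```

```text
{'time': 0.0, 'joint_positions': array([ 1.1038,  0.327 , -0.1936,  1.052 ,  0.    ,  1.4366]), 'joint_velocities': array([-0.002 ,  0.0003,  0.0002, -0.0001, -0.0015, -0.0003]), 'tau': array([ -0.0001, -44.3402,  26.2441,   0.0154,  -0.0002,   0.    ]), 'ee_pos': array([0.1794, 0.5193, 0.2305]), 'tcp_rot': array([[-0.0008,  0.3267,  0.9451],
       [-0.0016,  0.9451, -0.3267],
       [-1.    , -0.0017, -0.0002]]), 'force': array([0.6571, 0.2335, 0.035 ]), 'ft_torque': array([-0.0064, -0.0077, -0.0156]), 'grip_width': 0.08548894386908314}
side {'fx': 524.7028567455984, 'fy': 524.7028567455984, 'cx': 271.6903851003667, 'cy': 209.8022696568474, 'xyz': array([0.2788, 0.6273, 0.4932]), 'rotation': array([[-0.9778, -0.1005,  0.1839],
       [-0.2092,  0.4194, -0.8834],
       [ 0.0116, -0.9022, -0.4311]])}
top {'fx': 419.99546208617096, 'fy': 419.99546208617096, 'cx': 277.1721679964611, 'cy': 216.4064357256585, 'xyz': array([ 0.4282, -0.1532,  0.9655]), 'rotation': array([[ 0.0029, -0.9999,  0.0136],
       [-1.    , -0.003 , -0.0073],
       [ 0.0073, -0.0136, -0.9999]])}
{'fx': 312.6715103487223, 'fy': 312.6715103487223, 'cx': 274.58673499383997, 'cy': 203.80044112442894, 'mount': array([[-0.0003, -0.3281,  0.9447, -0.1429],
       [ 1.    ,  0.0004,  0.0005, -0.0003],
       [-0.0005,  0.9447,  0.3281, -0.0842],
       [ 0.    ,  0.    ,  0.    ,  1.    ]])}
```

View pics/side0.png

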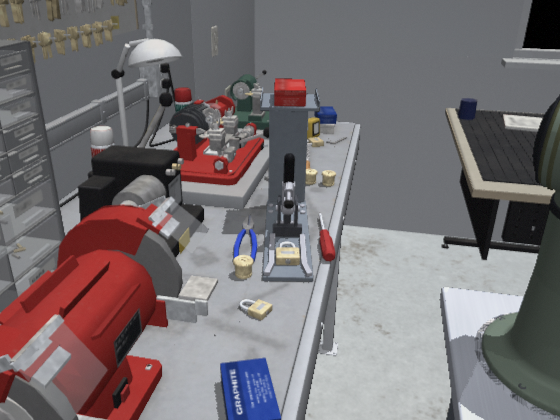

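View pics/top0.png

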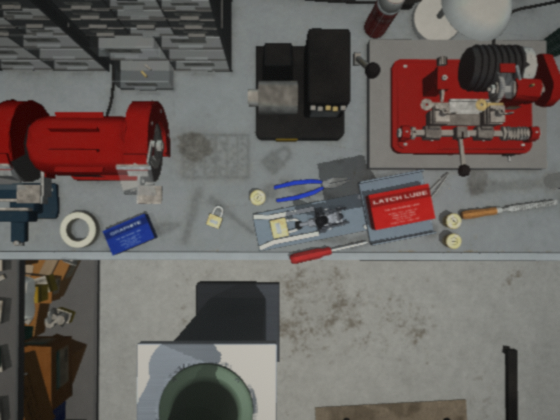

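Run:
```python
import cv2
a=cv2.imread("pics/top0.png")[170:270,245:445]; b=cv2.imread("pics/side0.png")[140:290,220:345]
cv2.imwrite("pics/topz.png",cv2.resize(a,None,fx=4,fy=4,interpolation=cv2.INTER_CUBIC))
cv2.imwrite("pics/sidez.png",cv2.resize(b,None,fx=4,fy=4,interpolation=cv2.INTER_CUBIC))
```

```text
(no output)
```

View pics/topz.png

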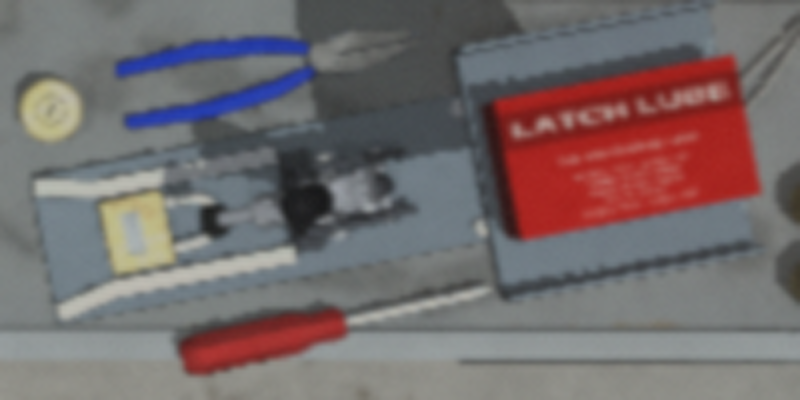

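View pics/sidez.png

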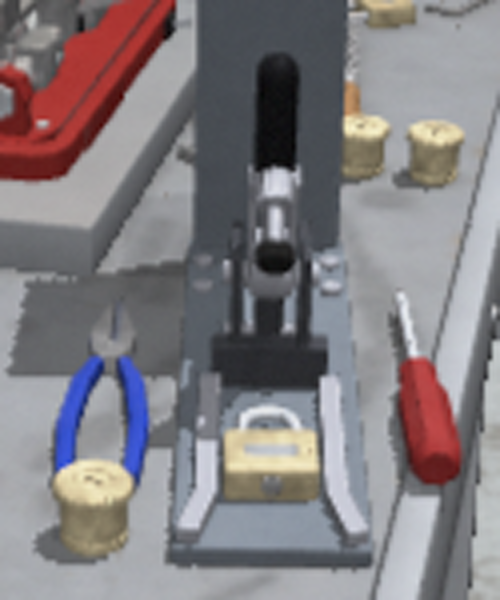

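```bash
cat > h.py <<'E'
import numpy as np
from plant import camera_model
np.set_printoptions(precision=4,suppress=True)
def ray(n,u,v):
    c=camera_model(n); d=c['rotation']@np.array([(u-c['cx'])/c['fx'],(v-c['cy'])/c['fy'],1]); return c['xyz'],d
def plane(n,u,v,z):
    o,d=ray(n,u,v); return o+d*(z-o[2])/d[2]
T=lambda x,y,z:plane('top',245+x/4,170+y/4,z)
S=lambda x,y,z:plane('side',220+x/4,140+y/4,z)
def tri(p,q):
    (o1,d1),(o2,d2)=ray('top',245+p[0]/4,170+p[1]/4),ray('side',220+q[0]/4,140+q[1]/4)
    t=np.linalg.lstsq(np.c_[d1,-d2],o2-o1,rcond=None)[0]
    a,b=o1+d1*t[0],o2+d2*t[1]; return (a+b)/2,np.linalg.norm(a-b)
E
python3 - <<'E'
from h import *
print('base front T',T(36,178,.01),T(60,318,.01))
print('base front S',S(170,547,.01),S(373,549,.01))
print('tri',tri((36,178),(170,547)),tri((60,318),(373,549)))
A,B=T(36,178,.01),T(60,318,.01)
yd=A-B;print(np.linalg.norm(yd))
print('left rail edge dir',T(36,178,.01)-T(450,102,.01), T(60,318,.01)-T(475,242,.01))
print('shelf near edge',T(462,48,.246),T(503,298,.246))
print('padlock body top T',[T(*p,.027) for p in((102,200),(166,191),(174,268),(113,275))])
print('padlock tri',tri((102,200),(222,460)),tri((113,275),(318,468)))
E
```

```text
base front T [ 0.4454 -0.1074  0.01  ] [ 0.3659 -0.1213  0.01  ]
base front S [ 0.4452 -0.1033  0.01  ] [ 0.3615 -0.1212  0.01  ]
tri (array([ 0.4458, -0.1072,  0.0075]), np.float64(0.000598581344361232)) (array([ 0.3637, -0.1216,  0.0094]), np.float64(0.004343615468156242))
0.08070887947028124
left rail edge dir [-0.044   0.2357  0.    ] [-0.0438  0.2361  0.    ]
shelf near edge [ 0.4976 -0.3013  0.246 ] [ 0.3904 -0.319   0.246 ]
padlock body top T [array([ 0.433 , -0.1451,  0.027 ]), array([ 0.4381, -0.1808,  0.027 ]), array([ 0.3951, -0.1854,  0.027 ]), array([ 0.3911, -0.1513,  0.027 ])]
padlock tri (array([ 0.4324, -0.1452,  0.0301]), np.float64(0.0011285682351173478)) (array([ 0.3909, -0.1514,  0.0281]), np.float64(0.00054558042305718))
```

Request:
carry_out(rows=[1,0,0,0,6.75,0,0,1,0,0,0,6.75,0,0,1,0,0,0,6.75,0,0,1,0,0,0,6.75,0,0,1,0,0,0,6.75,0,0,1,0,0,0,6.75,0,0,1,0,0,0,6.75,0,0,1,0,0,0,6.75,0,0,1,0,0,0,6.75,0,0])

```text
time: 0.9
ee_pos: [0.1796, 0.5196, 0.2309]
tcp_rot: [[-0.0, 0.985, 0.171], [-0.001, 0.171, -0.985], [-1.0, -0.0, 0.001]]
force: [0.4, -0.0, -0.9]
grip_width: 0.0853
```

Request:
carry_out(rows=[0,0.001,0.0055,0.0335,0,0,0,0,0.001,0.0055,0.0335,0,0,0,0,0.001,0.0055,0.0335,0,0,0,0,0.001,0.0055,0.0335,0,0,0,0,0.001,0.0055,0.0335,0,0,0,0,0.001,0.0055,0.0335,0,0,0,0,0.001,0.0055,0.0335,0,0,0,0,0.001,0.0055,0.0335,0,0,0,0,0.001,0.0055,0.0335,0,0,0,0,0.001,0.0055,0.0335,0,0,0,0,0.001,0.0055,0.0335,0,0,0,0,0.001,0.0055,0.0335,0,0,0,0,0.001,0.0055,0.0335,0,0,0,0,0.001,0.0055,0.0335,0,0,0,0,0.001,0.0055,0.0335,0,0,0,0,0.001,0.0055,0.0335,0,0,0,0,0.001,0.0055,0.0335,0,0,0,0,0.001,0.0055,0.0335,0,0,0,0,0.001,0.0055,0.0335,0,0,0,0,0.001,0.0055,0.01,0,0,0])

```text
time: 2.57
ee_pos: [0.4035, -0.101, 0.2113]
tcp_rot: [[0.001, 0.985, 0.172], [-0.002, 0.172, -0.985], [-1.0, 0.001, 0.002]]
force: [0.6, 0.5, 0.0]
grip_width: -0.0001
```

Run:
```python
from h import *
from plant import manip, grab_frame
import cv2
s=manip.get_state(); im=grab_frame("wrist"); cv2.imwrite("pics/w1.png",im[:,:,::-1])
np.savez('w1.npz',p=s['ee_pos'],R=s['tcp_rot'])
for k in('time','joint_positions','ee_pos','tcp_rot','force','grip_width'):print(k,s[k])
```

```text
time 2.5667
joint_positions [-0.4222  0.0927 -0.547   0.9292 -0.0014  0.9754]
ee_pos [ 0.4035 -0.101   0.2113]
tcp_rot [[ 0.0012  0.985   0.1723]
 [-0.002   0.1723 -0.985 ]
 [-1.      0.0008  0.0022]]
force [0.6433 0.462  0.0316]
grip_width -0.00013116198593877474
```

View pics/w1.png

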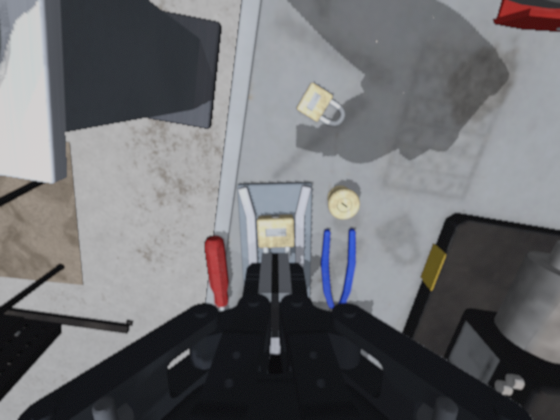

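```bash
cat >> h.py <<'E'
def wray(f,u,v):
    c=camera_model('wrist'); s=np.load(f); M=c['mount']
    d=s['R']@M[:3,:3]@np.array([(u-c['cx'])/c['fx'],(v-c['cy'])/c['fy'],1]); return s['p']+s['R']@M[:3,3],d
def wplane(f,u,v,z):
    o,d=wray(f,u,v); return o+d*(z-o[2])/d[2]
a=np.radians(-80.0); XC=np.array([np.cos(a),np.sin(a)]); YC=np.array([-XC[1],XC[0]]); OC=np.array([.430,-.251])
def clamp(p): d=np.asarray(p)[:2]-OC; return np.array([d@XC,d@YC])
E
python3 - <<'E'
from h import *
import cv2
for p in((246,185),(311,183)): print('base',wplane('w1.npz',*p,.01))
A,B=wplane('w1.npz',246,185,.01),wplane('w1.npz',311,183,.01); print((A+B)/2, (B-A),clamp((A+B)/2))
im=cv2.imread('pics/w1.png'); hsv=cv2.cvtColor(im,cv2.COLOR_BGR2HSV)
m=cv2.inRange(hsv,(15,60,60),(35,255,255)); m[:, :235]=0; m[:, 320:]=0; m[:200]=0; m[262:]=0
c=max(cv2.findContours(m,0,2)[0],key=cv2.contourArea); print(cv2.boundingRect(c),cv2.minAreaRect(c))
for q in cv2.boxPoints(cv2.minAreaRect(c)): P=wplane('w1.npz',*q,.027); print(q,P,clamp(P))
# gray rows: print gradient profile for edges across base at rows 200..240
g=cv2.cvtColor(im,cv2.COLOR_BGR2GRAY)
for r in(195,205,235,245): print(r,g[r,236:320])
c=camera_model('top')
h2=cv2.cvtColor(cv2.imread('pics/top0.png'),cv2.COLOR_BGR2HSV); m=cv2.inRange(h2,(18,60,60),(35,255,255)); m[:, :265]=0;m[:,292:]=0;m[:214]=0;m[245:]=0
k=max(cv2.findContours(m,0,2)[0],key=cv2.contourArea)
for q in cv2.boxPoints(cv2.minAreaRect(k)): P=plane('top',*q,.027); print('top',q,P,clamp(P))
E
```

```text
base [ 0.3741 -0.1194  0.01  ]
base [ 0.4467 -0.1043  0.01  ]
[ 0.4104 -0.1118  0.01  ] [0.0726 0.0151 0.    ] [-0.1404  0.0049]
(280, 216, 12, 3) ((285.5, 217.0), (2.0, 11.0), 90.0)
[280. 216.] [ 0.4177 -0.1436  0.027 ] [-0.1079  0.0065]
[291. 216.] [ 0.4298 -0.1414  0.027 ] [-0.1079  0.0189]
[291. 218.] [ 0.4303 -0.1438  0.027 ] [-0.1055  0.0189]
[280. 218.] [ 0.4181 -0.1459  0.027 ] [-0.1055  0.0065]
195 [154 151 150 167 190 202 205 206 206 205 203 194 167 125 111 130 147 156
 159 159 159 158 158 158 158 158 158 159 158 158 158 158 159 159 159 159
 159 159 158 159 158 158 158 158 158 158 158 158 158 159 159 159 160 160
 160 159 159 159 159 158 158 157 150 145 164 187 196 198 199 200 198 193
 181 162 144 129 128 146 159 162 162 163 163 163]
205 [164 157 150 150 155 157 168 188 197 201 203 204 202 200 190 160 120 113
 132 149 157 159 159 160 159 160 159 158 158 158 158 158 158 159 158 158
 158 158 157 158 157 157 158 157 157 158 159 159 159 159 159 159 158 159
 158 158 158 158 157 154 146 151 174 191 196 197 198 198 195 188 174 159
 157 155 143 133 142 158 164 165 165 165 165 166]
2
[... 262 characters left out ...]
 185 186 182 163 133 127 139 145
 146 141 127 122 138 152 157 157 156 155 154 154]
245 [164 165 165 162 154 150 153 157 157 157 157 165 181 189 191 190 189 189
 185 167 131 116 146 175 187 187 186 185 185 181 177 177 183 192 199 200
 195 186 179 174 175 180 184 184 183 184 187 187 186 186 188 188 188 188
 186 182 174 153 127 135 165 176 173 167 170 178 178 161 139 136 143 144
 143 135 128 135 151 156 156 155 155 154 155 155]
top [269.4941 220.2235] [ 0.4324 -0.1428  0.027 ] [-0.1061  0.0212]
top [284.3177 216.9294] [ 0.4399 -0.1759  0.027 ] [-0.0722  0.0228]
top [288.2706 234.7177] [ 0.4002 -0.1849  0.027 ] [-0.0703 -0.0179]
top [273.4471 238.0118] [ 0.3928 -0.1518  0.027 ] [-0.1042 -0.0195]
```

Run:
```python
from h import *
for r,a,b in((195,238.5,311.5),(205,239,311.2),(235,240,311),(245,240.5,311)):
    A,B=wplane('w1.npz',a,r,.01),wplane('w1.npz',b,r,.01); print(r,(A+B)/2,np.linalg.norm(A-B),clamp((A+B)/2))
A=[wplane('w1.npz',(255.4+294.8)/2,235,.018)]; print(A,clamp(A[0]))
for n,pts in(('side',[(262.5,276.7),(313.2,277.2)]),):
    print([clamp(plane('side',*p,.01)) for p in pts])
# top base edges: sample columns gradient
import cv2
g=cv2.cvtColor(cv2.imread('pics/top0.png'),cv2.COLOR_BGR2GRAY)
for c in(270,300,350): print(c,g[205:255,c])
```

```text
195 [ 0.4088 -0.1255  0.01  ] 0.08426381670743929 [-0.1273  0.0009]
205 [ 0.4111 -0.1375  0.01  ] 0.0842733011242036 [-0.115   0.0011]
235 [ 0.4182 -0.1753  0.01  ] 0.08575245925990023 [-0.0766  0.0015]
245 [ 0.4208 -0.1884  0.01  ] 0.08614648988570169 [-0.0632  0.0018]
[array([ 0.4171, -0.1717,  0.018 ])] [-0.0803  0.001 ]
[array([-0.1427,  0.0406]), array([-0.1396, -0.0448])]
270 [128 129 129 128 117  96 112 122 117 124 169 183 183 166 118 108 141 146
 138 131 124 120 117 123 120 126 126 123 123 121 123 124 125 124 120 120
 144 176 184 183 168 133 122 117 113 120 116 120 142 148]
300 [ 71  73  74  84 102 112 113 107  94 100 116 119 119 117 115  99  68  63
  97 120 112  77  46  58  92 115 119 117 103 118 170 184 184 170 128 120
 123 119 112 122 128 128 128 125 114  85  65  57  59  63]
350 [ 73  76  75  89 115 122 121 123 123 124 123 122 122 121 120 119 119 118
 119 121 121 122 122 122 122 121 121 118 112 121 125 124 121 116 110 108
 103  91  75  95 145 164 137 118 117 119 113 109 138 150]
```

Request:
carry_out(rows=[0,0,0,0,0,-6.667,0,0,0,0,0,0,-6.667,0,0,0,0,0,0,-6.666,0,0,0.0229,0,-0.0068,0,0,0,0,0.0229,0,-0.0068,0,0,0,0,0.0229,0,-0.0068,0,0,0,0,0.0229,0,-0.0068,0,0,0,0,0.0229,0,-0.0068,0,0,0,0,0.0229,0,-0.0068,0,0,0,0,0.0229,0,-0.0068,0,0,0,0,0.0229,0,-0.0068,0,0,0,0,0,0,0,0,0,0,0,0,0,0,0,0,0])

```text
time: 3.7
ee_pos: [0.4025, -0.1075, 0.0197]
tcp_rot: [[0.057, 0.984, 0.168], [-0.336, 0.178, -0.925], [-0.94, -0.004, 0.34]]
force: [1.1, 0.8, -0.4]
grip_width: 0.0001
```

```bash
sed -i 's/-80.0/-79.6/; s/\[.430,-.251\]/[.4315,-.2507]/' h.py
python3 - <<'E'
from h import *
from plant import manip, grab_frame
import cv2
s=manip.get_state(); print(s['time'],s['ee_pos'],clamp(s['ee_pos']),s['force'],s['joint_positions']); print(s['tcp_rot'])
im=grab_frame("side")[140:290,220:345]; cv2.imwrite("pics/s2.png",cv2.resize(im[:,:,::-1],None,fx=4,fy=4,interpolation=cv2.INTER_CUBIC))
for q in((277,60),(277,110),(275,160)):
    o,d=ray('side',220+q[0]/4,140+q[1]/4)
    for z in(.12,.15,.18): print(q,z,clamp(o+d*(z-o[2])/d[2]))
E
```

```text
3.7 [ 0.4025 -0.1075  0.0197] [-0.1461 -0.0026] [ 1.0769  0.8131 -0.3606] [-0.2067  0.3614 -0.9187  0.1588 -0.3223  1.1635]
[[ 0.057   0.9841  0.1682]
 [-0.3356  0.1776 -0.9251]
 [-0.9403 -0.0038  0.3404]]
(277, 60) 0.12 [ 0.1602 -0.0024]
(277, 60) 0.15 [ 0.0757 -0.0015]
(277, 60) 0.18 [-0.0088 -0.0007]
(277, 110) 0.12 [ 0.0864 -0.0023]
(277, 110) 0.15 [ 0.0078 -0.0015]
(277, 110) 0.18 [-0.0707 -0.0006]
(275, 160) 0.12 [ 0.0209 -0.0013]
(275, 160) 0.15 [-0.0524 -0.0006]
(275, 160) 0.18 [-0.1257  0.0002]
```

View pics/s2.png

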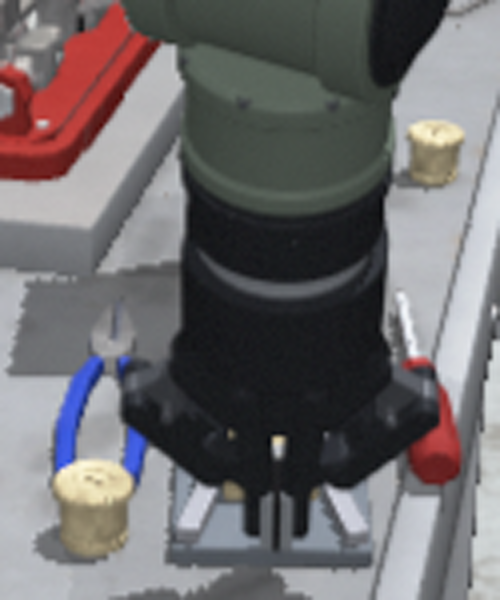

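Request:
carry_out(rows=[0,0.0028,0.002,-0.001,0,0,0,0,0.0031,0,0.0085,0,0,0,0,0.0031,0,0.0085,0,0,0,0,0.0031,0,0.0085,0,0,0,0,0,0,0,0,0,0])

```text
time: 4.17
ee_pos: [0.4124, -0.1368, 0.0185]
tcp_rot: [[0.062, 0.985, 0.163], [-0.338, 0.174, -0.925], [-0.939, 0.003, 0.344]]
force: [1.0, -0.0, 0.3]
grip_width: 0.0001
```

Request:
carry_out(rows=[0,0.001,0,0.0028,0,0,0,0,0.001,0,0.0028,0,0,0,0,0.001,0,0.0028,0,0,0,0,0.001,0,0.0028,0,0,0])

```text
time: 4.5
ee_pos: [0.413, -0.1466, 0.0176]
tcp_rot: [[0.06, 0.984, 0.166], [-0.336, 0.177, -0.925], [-0.94, -0.0, 0.342]]
force: [0.0, 0.8, 0.7]
grip_width: 0.0001
```

Request:
carry_out(rows=[0,0.001,0,0.0028,0,0,0,0,0.001,0,0.0028,0,0,0,0,0.001,0,0.0028,0,0,0,0,0.001,0,0.0028,0,0,0,0,0.001,0,0.0028,0,0,0])

```text
time: 4.92
ee_pos: [0.4157, -0.1613, 0.0176]
tcp_rot: [[0.06, 0.984, 0.166], [-0.337, 0.177, -0.925], [-0.94, -0.0, 0.342]]
force: [0.2, 0.3, 0.3]
grip_width: -0.0002
```

Request:
carry_out(rows=[0,0.001,0,0.0028,0,0,0,0,0.001,0,0.0028,0,0,0,0,0.001,0,0.0028,0,0,0,0,0,0,0,0,0,0])

```text
time: 5.25
ee_pos: [0.4176, -0.1706, 0.0179]
tcp_rot: [[0.061, 0.984, 0.165], [-0.337, 0.176, -0.925], [-0.939, 0.0, 0.343]]
force: [-0.2, 0.2, -0.3]
grip_width: -0.0002
```

Run:
```python
from h import *
from plant import manip, grab_frame
import cv2
s=manip.get_state(); print(s['time'],s['ee_pos'],clamp(s['ee_pos']),s['force'])
t=grab_frame("top")[195:255,240:340];t=cv2.resize(t[:,:,::-1],None,fx=5,fy=5,interpolation=cv2.INTER_CUBIC)
w=grab_frame("wrist")[:,:,::-1][130:330,190:360]; w=cv2.resize(w,None,fx=1.5,fy=1.5)
c=np.zeros((300,800,3),np.uint8); c[:,:500]=t; c[:,500:500+255]=w; cv2.imwrite("pics/c3.png",c)
```

```text
5.25 [ 0.4176 -0.1706  0.0179] [-0.0813  0.0008] [-0.2362  0.1502 -0.3268]
```

View pics/c3.png

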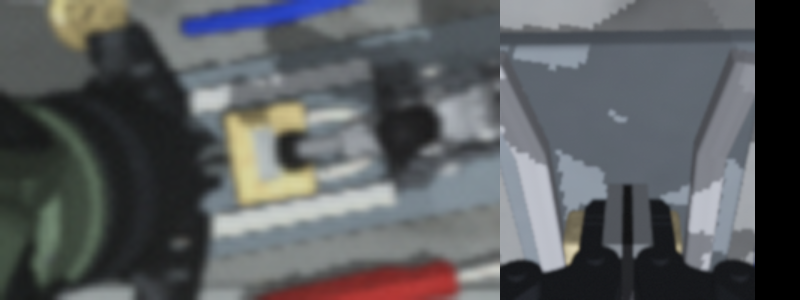

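Request:
carry_out(rows=[0,0.0003,0,0.001,0,0,0,0,0.0003,0,0.001,0,0,0,0,0.0003,0,0.001,0,0,0,0,0,0,0,0,0,0])

```text
time: 5.68
ee_pos: [0.418, -0.1731, 0.018]
tcp_rot: [[0.061, 0.984, 0.166], [-0.337, 0.177, -0.925], [-0.94, 0.0, 0.342]]
force: [0.6, 0.6, 0.3]
grip_width: 0.0003
```

Request:
carry_out(rows=[0,0.0003,0,0.001,0,0,0,0,0,0,0,0,0,0,0,0.0003,0,0.001,0,0,0,0,0,0,0,0,0,0])

```text
time: 6.02
ee_pos: [0.4181, -0.1742, 0.0178]
tcp_rot: [[0.061, 0.984, 0.167], [-0.335, 0.178, -0.925], [-0.94, 0.0, 0.34]]
force: [-0.7, 5.0, 3.1]
grip_width: 0.0001
```

Request:
carry_out(rows=[0,0.0003,0,0.001,0,0,0,0,0,0,0,0,0,0,0,0,0,0,0,0,0,0,0,0,0,0,0,0])

```text
time: 6.35
ee_pos: [0.418, -0.1744, 0.0177]
tcp_rot: [[0.061, 0.984, 0.168], [-0.333, 0.178, -0.926], [-0.941, 0.0, 0.339]]
force: [-0.9, 7.7, 4.7]
grip_width: -0.0002
```

Request:
carry_out(rows=[0,0.0003,0,0.001,0,0,0,0,0,0,0,0,0,0,0,0,0,0,0,0,0])

```text
time: 6.6
ee_pos: [0.418, -0.1745, 0.0175]
tcp_rot: [[0.061, 0.984, 0.169], [-0.331, 0.179, -0.926], [-0.942, 0.0, 0.337]]
force: [-0.6, 12.0, 6.6]
grip_width: -0.0001
```

Run:
```python
from h import *
from plant import manip, grab_frame
import cv2
s=manip.get_state(); print(s['time'],s['ee_pos'],clamp(s['ee_pos']),s['force'],s['joint_positions'])
im=grab_frame('top'); cv2.imwrite('pics/t4.png',im[:,:,::-1])
h2=cv2.cvtColor(im,cv2.COLOR_RGB2HSV); m=cv2.inRange(h2,(18,60,60),(35,255,255)); m[:, :270]=0;m[:,315:]=0;m[:210]=0;m[245:]=0
k=max(cv2.findContours(m,0,2)[0],key=cv2.contourArea)
for q in cv2.boxPoints(cv2.minAreaRect(k)): P=plane('top',*q,.027); print('top',q,clamp(P))
```

```text
6.6 [ 0.418  -0.1745  0.0175] [-0.0774  0.0005] [-0.5735 12.05    6.6478] [-0.3652  0.386  -0.8841  0.1169 -0.2919  0.9984]
top [285.4865 216.9189] [-0.0694  0.0213]
top [301.054  214.3243] [-0.0342  0.0209]
top [304.1351 232.8108] [-0.0347 -0.021 ]
top [288.5675 235.4054] [-0.07   -0.0205]
```

Request:
carry_out(rows=[0,-0.0043,0,-0.0118,0,0,0,0,-0.0043,0,-0.0118,0,0,0,0,-0.0043,0,-0.0118,0,0,0,0,-0.0043,0,-0.0118,0,0,0,0,-0.0043,0,-0.0118,0,0,0,0,-0.01,0,0,0,-6.667,0,0.5,-0.01,0,0,0,-6.667,0,0.5,-0.01,0,0,0,-6.667,0,0.5,-0.01,0,0.0273,0,0,0,0.5,-0.01,0,0.0273,0,0,0,0.5,-0.01,0,0.0273,0,0,0,0.5,-0.01,0,0.0273,0,0,0,0.5,-0.01,0,0.0273,0,0,0,0.5,-0.01,0,0.0273,0,0,0,0.5,-0.01,0,0.0273,0,0,0,0.5,0,0,0,0,0,0,0.5,0,0,0,0,0,0])

```text
time: 8.07
ee_pos: [0.424, -0.2028, 0.2231]
tcp_rot: [[0.116, 0.985, 0.131], [-0.634, 0.175, -0.753], [-0.765, 0.004, 0.644]]
force: [0.1, 0.1, -0.5]
grip_width: 0.0428
```

Run:
```python
from h import *
from plant import manip, grab_frame
import cv2
s=manip.get_state(); print(s['time'],s['ee_pos'],clamp(s['ee_pos']),s['force'],s['joint_positions'],s['grip_width']); print(s['tcp_rot'])
np.savez('w5.npz',p=s['ee_pos'],R=s['tcp_rot'])
cv2.imwrite('pics/w5.png',grab_frame('wrist')[:,:,::-1])
im=grab_frame('top'); cv2.imwrite('pics/t5.png',im[:,:,::-1])
h2=cv2.cvtColor(im,cv2.COLOR_RGB2HSV); m=cv2.inRange(h2,(18,60,60),(35,255,255)); m[:, :270]=0;m[:,315:]=0;m[:210]=0;m[245:]=0
k=max(cv2.findContours(m,0,2)[0],key=cv2.contourArea)
for q in cv2.boxPoints(cv2.minAreaRect(k)): P=plane('top',*q,.027); print('top',q,clamp(P))
```

```text
8.0667 [ 0.424  -0.2028  0.2231] [-0.0485  0.0013] [ 0.1382  0.1213 -0.5431] [-0.217   0.0518 -0.7842  0.4195 -0.6359  1.0746] 0.042767647555908866
[[ 0.1158  0.9845  0.1314]
 [-0.6337  0.1751 -0.7535]
 [-0.7649  0.004   0.6442]]
top [285.296 217.128] [-0.0699  0.0209]
top [300.696 214.328] [-0.0349  0.021 ]
top [304.024 232.632] [-0.0349 -0.0206]
top [288.624 235.432] [-0.0699 -0.0206]
```

View pics/w5.png

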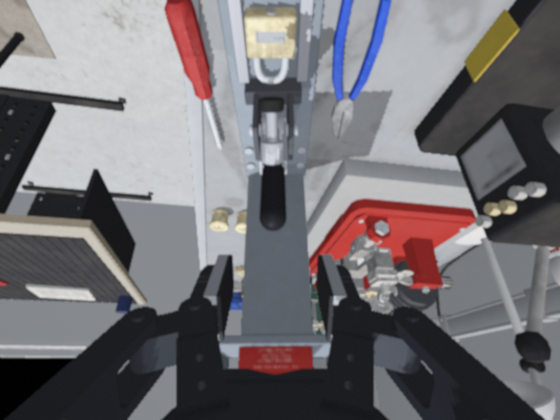

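Run:
```python
from h import *
import cv2
s=np.load('w5.npz');c=camera_model('wrist');M=c['mount']
Rc=s['R']@M[:3,:3]; o=s['p']+s['R']@M[:3,3]
for r in(.053,.095,.125):
    e=np.radians(105); x,z=.02+r*np.cos(e),.062+r*np.sin(e); P=np.r_[OC+x*XC,z]
    q=Rc.T@(P-o); print(r,x,z,q[:2]/q[2]*c['fx']+[c['cx'],c['cy']],q[2])
im=cv2.imread('pics/w5.png'); g=im.max(2)
for r in(175,190,205,220): 
    k=np.where(g[r,250:295]<45)[0]+250; print(r,k.min(),k.max())
k=np.where(g[150:260,273]<45)[0]+150; print(k.min(),k.max(),k)
for col,row in((273,200),): 
    q=wray('w5.npz',col,row); d=q[1]; n=YC; t=0
    # triangulate grip centre line at z .15
    P=wplane('w5.npz',col,row,.15); print(clamp(P))
```

```text
0.053 0.006282590609566395 0.11319406879332061 [272.3671 164.0584] 0.26547358017559447
0.095 -0.00458780928473948 0.1537629534974615 [272.2269 197.9052] 0.23538681417977644
0.125 -0.012352380637815106 0.18274072828613352 [272.1026 227.9112] 0.21389626703990638
175 263 283
190 262 283
205 261 284
220 261 284
167 216 [167 168 169 170 171 172 173 174 175 176 177 178 179 180 181 182 183 184
 185 186 187 188 189 190 191 192 193 194 195 196 197 198 199 200 201 202
 203 204 205 206 207 208 209 210 211 212 213 214 215 216]
[0.0046 0.0005]
```

Request:
carry_out(rows=[0.5,0.02,-0.0002,-0.0022,0,0,0,0.5,0.02,-0.0002,-0.0022,0,0,0,0.5,0.02,-0.0002,-0.0022,0,0,0,0.5,0.02,-0.0002,-0.0022,0,0,0,0.5,0.02,0,-0.0021,0,0,0,0.5,0,0,0,0,0,0,0,0,0,0,0,0,0,0,0,0,0,0,0,0,0,0,0,0,0,0,0,0,0,0,0,0,0], grip_force=45)

```text
$.rows: bad value
```

Run:
```python
from h import *
from plant import manip, grab_frame
import cv2
s=manip.get_state(); p=s['ee_pos']; print(s['time'],p,clamp(p),s['force'],s['ft_torque'],s['grip_width']); R=s['tcp_rot'];print(R)
# arc path in clamp coordinates from the present pose: constant orientation, angle steps
g=p-.019*R[:,0]; gx,gz=clamp(g)[0],g[2]; r=np.hypot(gx-.02,gz-.062); e0=np.arctan2(gz-.062,gx-.02); print('r',r,'elev',np.degrees(e0))
X3=np.r_[XC,0]; Z3=np.array([0,0,1.])
n=30; q=np.linspace(0,1.72,n+1); prev=np.array([gx,gz])
for i in range(1,n+1):
    e=e0-q[i]; c=np.array([.02+r*np.cos(e),.062+r*np.sin(e)]); d=R.T@(X3*(c-prev)[0]+Z3*(c-prev)[1]); prev=c
    print(i,round(q[i],2),(d*1000).round(1))
```

```text
8.1667 [ 0.4223 -0.2016  0.2206] [-0.0499 -0.0002] [-0.4171 -0.2348  0.0717] [ 0.548   0.1508 -0.0151] 0.04239123706803271
[[ 0.1126  0.9843  0.1362]
 [-0.6324  0.1767 -0.7542]
 [-0.7664 -0.0012  0.6423]]
r 0.19162103422552698 elev 115.37699025812726
1 0.06 [ 3.1  0.  10.5]
2 0.11 [ 3.7  0.  10.4]
3 0.17 [ 4.3  0.  10.1]
4 0.23 [4.8 0.  9.9]
5 0.29 [5.4 0.  9.6]
6 0.34 [5.9 0.  9.2]
7 0.4 [6.4 0.  8.9]
8 0.46 [6.9 0.  8.5]
9 0.52 [7.4 0.  8.1]
10 0.57 [7.9 0.  7.7]
11 0.63 [8.3 0.  7.2]
12 0.69 [8.7 0.  6.7]
13 0.75 [9.1 0.  6.2]
14 0.8 [9.4 0.  5.7]
15 0.86 [9.7 0.  5.1]
16 0.92 [10.   0.   4.6]
17 0.97 [10.2  0.   4. ]
18 1.03 [10.5  0.   3.4]
19 1.09 [10.6  0.   2.8]
20 1.15 [10.8  0.   2.2]
21 1.2 [10.9  0.   1.5]
22 1.26 [10.9  0.   0.9]
23 1.32 [11.   0.   0.3]
24 1.38 [11.   0.  -0.3]
25 1.43 [10.9  0.  -1. ]
26 1.49 [10.9  0.  -1.6]
27 1.55 [10.8  0.  -2.2]
28 1.61 [10.6  0.  -2.8]
29 1.66 [10.4  0.  -3.4]
30 1.72 [10.2  0.  -4. ]
```

Request:
carry_out(rows=[0.5,0.02,0,-0.0017,0,0,0,0.5,0.02,0,-0.0017,0,0,0,0.5,0.02,0,-0.0017,0,0,0,0.5,0.02,0,-0.0017,0,0,0,0.5,0.02,0,-0.0017,0,0,0,0.5,0,0,0,0,0,0,0,0,0,0,0,0,0,0,0,0,0,0,0,0,0,0,0,0,0,0,0,0,0,0,0,0,0,0], grip_force=45)

```text
time: 9.0
ee_pos: [0.4329, -0.2578, 0.1389]
tcp_rot: [[0.114, 0.984, 0.137], [-0.631, 0.178, -0.755], [-0.767, -0.001, 0.641]]
force: [0.2, -2.1, -6.8]
grip_width: 0.0177
```

```bash
cat > arc.py <<'E'
from h import *
from plant import manip, grab_frame
import cv2,sys
s=manip.get_state(); p=s['ee_pos']; print(s['time'],p,clamp(p),s['force'],s['ft_torque'],s['grip_width']); R=s['tcp_rot'];print(R, s['joint_positions'])
g=p-.019*R[:,0]; gx,gz=clamp(g)[0],g[2]; r=np.hypot(gx-.02,gz-.062); e0=np.arctan2(gz-.062,gx-.02); print('r',r,'angle',1.833-e0)
X3=np.r_[XC,0]; Z3=np.array([0,0,1.])
a0=1.833-e0; n=int(np.ceil((1.72-a0)/.08)); q=np.linspace(a0,1.72,n+1); prev=np.array([gx,gz])
for i in range(1,n+1):
    e=1.833-q[i]; c=np.array([.02+r*np.cos(e),.062+r*np.sin(e)]); d=R.T@(X3*(c-prev)[0]+Z3*(c-prev)[1]); prev=c
    print(i,round(q[i],2),(d*1000).round(1))
E
python3 arc.py; python3 -c "
from plant import grab_frame
import cv2;cv2.imwrite('pics/w6.png',grab_frame('wrist')[:,:,::-1])"
```

```text
9.0 [ 0.4329 -0.2578  0.1389] [0.0072 0.0001] [ 0.2336 -2.1049 -6.77  ] [1.2075 0.1254 0.0034] 0.01767217769424507
[[ 0.1136  0.9841  0.1368]
 [-0.6313  0.1779 -0.7548]
 [-0.7671 -0.0006  0.6415]] [-0.3477  0.2159 -0.8888  0.0688 -0.5882  0.9223]
r 0.09480242114771309 angle -0.004166038584893839
1 0.07 [3.4 0.  6.6]
2 0.15 [3.9 0.  6.3]
3 0.23 [4.4 0.  6. ]
4 0.31 [4.8 0.  5.7]
5 0.39 [5.2 0.  5.3]
6 0.47 [5.6 0.  4.8]
7 0.54 [6.  0.  4.4]
8 0.62 [6.3 0.  3.9]
9 0.7 [6.6 0.  3.4]
10 0.78 [6.9 0.  2.9]
11 0.86 [7.1 0.  2.3]
12 0.94 [7.2 0.  1.8]
13 1.01 [7.3 0.  1.2]
14 1.09 [7.4 0.  0.6]
15 1.17 [7.4 0.  0. ]
16 1.25 [ 7.4  0.  -0.5]
17 1.33 [ 7.3  0.  -1.1]
18 1.41 [ 7.2  0.  -1.7]
19 1.48 [ 7.1  0.  -2.3]
20 1.56 [ 6.9  0.  -2.8]
21 1.64 [ 6.6  0.  -3.3]
22 1.72 [ 6.4  0.  -3.8]
```

View pics/w6.png

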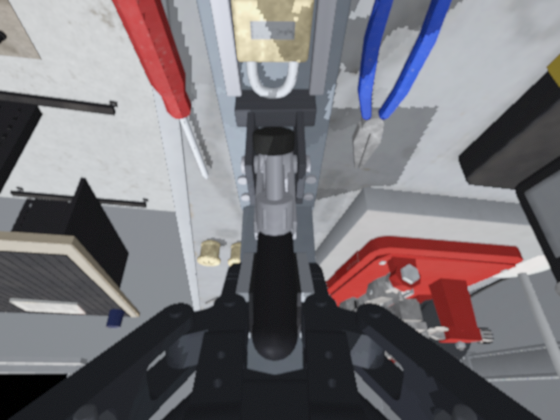

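Request:
carry_out(rows=[0,0.0034,0,0.0066,0,0,0,0,0.0039,0,0.0063,0,0,0,0,0.0044,0,0.006,0,0,0,0,0.0048,0,0.0057,0,0,0,0,0.0052,0,0.0053,0,0,0,0,0.0056,0,0.0048,0,0,0,0,0.006,0,0.0044,0,0,0,0,0.0063,0,0.0039,0,0,0,0,0,0,0,0,0,0], grip_force=60)

```text
time: 9.8
ee_pos: [0.4442, -0.3154, 0.1367]
tcp_rot: [[0.116, 0.984, 0.137], [-0.631, 0.179, -0.755], [-0.767, 0.001, 0.642]]
force: [0.1, 8.4, 1.7]
grip_width: 0.0178
```

```bash
python3 arc.py
```

```text
9.8 [ 0.4442 -0.3154  0.1367] [0.0659 0.0008] [0.0901 8.3977 1.6872] [1.5499 0.2499 0.2145] 0.017846905370282818
[[ 0.1158  0.9838  0.1368]
 [-0.631   0.1793 -0.7547]
 [-0.767   0.0011  0.6416]] [-0.4669  0.2522 -0.8582 -0.0074 -0.5368  0.7932]
r 0.09542769390630843 angle 0.6231421410896465
1 0.7 [6.7 0.  3.4]
2 0.78 [6.9 0.  2.9]
3 0.86 [7.1 0.  2.3]
4 0.94 [7.3 0.  1.8]
5 1.01 [7.4 0.  1.2]
6 1.09 [7.4 0.  0.6]
7 1.17 [ 7.5 -0.   0. ]
8 1.25 [ 7.5 -0.  -0.6]
9 1.33 [ 7.4 -0.  -1.1]
10 1.41 [ 7.3 -0.  -1.7]
11 1.48 [ 7.1 -0.  -2.3]
12 1.56 [ 6.9 -0.  -2.8]
13 1.64 [ 6.7 -0.  -3.4]
14 1.72 [ 6.4 -0.  -3.9]
```

Tracking well; continue past the high point.

Request:
carry_out(rows=[0,0.0067,0,0.0034,0,0,0,0,0.0069,0,0.0029,0,0,0,0,0.0071,0,0.0023,0,0,0,0,0.0073,0,0.0018,0,0,0,0,0.0074,0,0.0012,0,0,0,0,0.0074,0,0.0006,0,0,0,0,0,0,0,0,0,0])

```text
time: 10.38
ee_pos: [0.4514, -0.3515, 0.1118]
tcp_rot: [[0.117, 0.984, 0.137], [-0.631, 0.18, -0.755], [-0.767, 0.002, 0.642]]
force: [0.5, 9.8, 4.8]
grip_width: 0.0175
```

```bash
python3 arc.py; python3 -c "
from plant import grab_frame
import cv2
a=grab_frame('side')[:,:,::-1][60:300,180:380];cv2.imwrite('pics/s7.png',cv2.resize(a,None,fx=2.4,fy=2.4))"
```

```text
10.3833 [ 0.4514 -0.3515  0.1118] [0.1027 0.0014] [0.4846 9.7884 4.7821] [ 1.6664 -0.0227  0.3962] 0.01752262663963248
[[ 0.117   0.9837  0.1367]
 [-0.6311  0.1799 -0.7546]
 [-0.7668  0.002   0.6418]] [-0.5329  0.3288 -0.8502 -0.1107 -0.5054  0.7253]
r 0.09543692884643779 angle 1.0932189782004675
1 1.17 [ 7.5 -0.   0. ]
2 1.25 [ 7.5 -0.  -0.6]
3 1.33 [ 7.4 -0.  -1.1]
4 1.41 [ 7.3 -0.  -1.7]
5 1.48 [ 7.1 -0.  -2.3]
6 1.56 [ 6.9 -0.  -2.8]
7 1.64 [ 6.7 -0.  -3.4]
8 1.72 [ 6.4 -0.  -3.9]
```

View pics/s7.png

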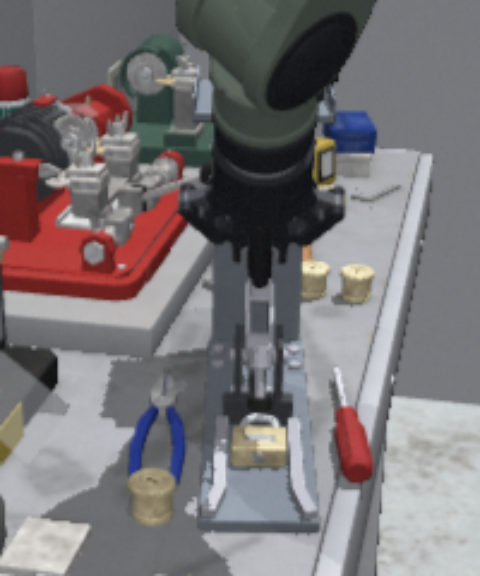

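Request:
carry_out(rows=[0,0.0075,0,0,0,0,0,0,0.0075,0,-0.0006,0,0,0,0,0.0074,0,-0.0011,0,0,0,0,0.0073,0,-0.0017,0,0,0,0,0.0071,0,-0.0023,0,0,0,0,0.0069,0,-0.0028,0,0,0,0,0.0067,0,-0.0034,0,0,0,0,0.004,0,-0.0025,0,0,0,0,0,0,0,0,0,0,0,0,0,0,0,0,0])

```text
time: 11.27
ee_pos: [0.4559, -0.3743, 0.0601]
tcp_rot: [[0.118, 0.984, 0.137], [-0.629, 0.181, -0.756], [-0.768, 0.002, 0.64]]
force: [3.4, 4.0, -5.0]
grip_width: 0.017
```

```bash
python3 arc.py
```

```text
11.2667 [ 0.4559 -0.3743  0.0601] [0.126  0.0017] [ 3.3695  3.9773 -4.9934] [ 1.991  -0.3812  0.4702] 0.01701599746558411
[[ 0.1175  0.9835  0.1373]
 [-0.6294  0.1808 -0.7558]
 [-0.7682  0.0024  0.6403]] [-0.5724  0.4578 -0.8616 -0.2685 -0.4841  0.6864]
r 0.09466797786675661 angle 1.698981874780969
1 1.72 [ 1.7 -0.  -1.1]
```

Request:
carry_out(rows=[0.55,0,0,0,0,0,0,0.55,0,0,0,0,0,0,0.55,0,0,0,0,0,0,0.55,0,0,0,0,0,0,0.55,-0.01,0,0,0,0,0,0.55,-0.02,0,0,0,0,0,0.55,-0.025,0,0,0,0,0,0.55,-0.03,0,0,0,0,0,0.55,-0.03,0,0,0,0,0,0.55,-0.03,0,0,0,0,0,0.55,-0.03,0,0,0,0,0,0.55,-0.02,0,0,0,0,0,0.55,0,0,0,0,0,0,0.55,0,0,0,0,0,0])

```text
time: 12.43
ee_pos: [0.433, -0.2523, 0.2117]
tcp_rot: [[0.117, 0.984, 0.135], [-0.634, 0.178, -0.753], [-0.765, 0.003, 0.644]]
force: [-0.1, 0.1, 0.7]
grip_width: 0.0467
```

Run:
```python
from h import *
from plant import manip, grab_frame
import cv2
s=manip.get_state(); p=s['ee_pos']; print(s['time'],p,clamp(p),s['force'],s['joint_velocities'])
w=grab_frame('wrist')[:,:,::-1]; a=grab_frame('side')[:,:,::-1][120:300,200:360]
a=cv2.resize(a,None,fx=2.3,fy=420/180); cv2.imwrite('pics/f.png',np.hstack([w[:,100:530],a]))
```

```text
12.4333 [ 0.433  -0.2523  0.2117] [0.0019 0.0012] [-0.0674  0.0796  0.6867] [-0.0245  0.042  -0.0213 -0.0249  0.0051 -0.0038]
```

View pics/f.png

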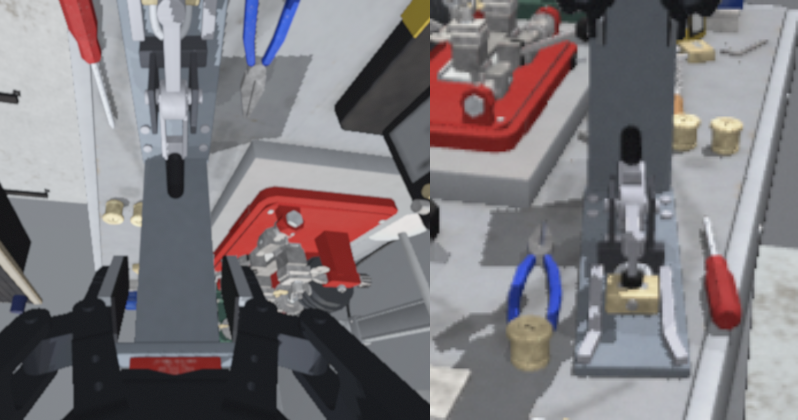

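```bash
python3 -c "
from plant import manip
s=manip.get_state();print(s['force'],s['joint_velocities']);print(manip.close_job())"
```

```text
[-0.52471885 -0.32287831  0.32948549] [-0.0098554   0.02096699 -0.00723507  0.00163762  0.00111573  0.00112518]
the job is handed in; nothing more can be done
None
```

The padlock is home against the stop, the lever is snapped shut, and the job was handed in at about 12.5 s of the 51 s allowed. No verdict was reported.

- **Push:** With the fingers shut and leaned back 20°, I pushed the padlock along the guide until it stalled against the stop. The last reading was about 14 N on the tool, against the 40 N limit.
- **Lever:** Leaning the hand back 40°, I pinched the black grip and swung the lever over its high point. The hand's position at the end put it at about 1.70 rad, which is the closed stop. I then let go and backed the hand out.
- **Last checks:** The final pictures show the lever down and the pad on the padlock's body. The screwdriver, pliers and lock cylinder look undisturbed. The hand is clear, with under 1 N on the tool.
- **Disagreement:** After the push, the top camera put the padlock's body about 3 mm short of the ideal home position. That is close to the roughly 2 mm calibration error. I went by the firm stall and by the picture showing the shackle touching the stop.
- **Not measured:** I could not measure the pad's force on the padlock. I also did not re-measure the padlock after closing, only looked at it.
- **Refused move:** One move call was refused for a wrong row count. I corrected it and nothing had moved.

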